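# Close the jars, then show the sample tray to the code reader

## Robot

A 7-joint arm with a two-finger parallel gripper is mounted at the origin on the work surface. World frame = base frame: x ahead of the robot, y to its left, z up, the work surface at z = 0. Lengths are in m, angles in rad, forces in N, time in s.
With the tool pointing down it reaches from about 0.4 to 0.85 m from the base axis. Payload 10.4 kg.
Tool frame: the origin (TCP) lies midway between the tips of the shut fingers; the grasp point (between the pads) lies 19 mm behind it; z points along the fingers, y is the line along which they close (so a half turn about z gives the same grasp; the last joint's range is limited). The gripper opens to 87 mm and grips with 3 to 60 N. Pads are 19 mm wide; open, the fingers measure 117 mm over their backs; the gripper's body (75 mm by 190 mm) begins 51 mm behind the grasp point.
Start: joints at [-1.177, 0.332, -0.065, 1.46, 0.022, 1.35, -0.088], TCP at [0.253, 0.572, 0.223] pointing down, gripper open.
Joint ranges: [-2.6, 2.6], [-0.5, 2.12], [-1.47, 1.34], [0.16, 2.42], [-1.27, 4.41], [0.06, 2.06], [-2.6, 2.6]. Speed limits (rad/s): [2.22, 2.22, 2.79, 2.79, 3.14, 3.14, 3.14].

## Interface

Orientations are given as a unit quaternion [x, y, z, w].
In Python, from bench import r gives the robot as it stands.
- The arm moves only by the tool arm_command, never from a script. Its argument "moves" is one flat list of numbers, 4 for each row, row after row: the shift along the tool's x, y, z in cm, then the turn about the tool's z in degrees. A call has 1 to 12 rows; each row shifts and turns the commanded pose from where the row before left it, along the tool's axes as they then stand; what a row does not reach is not made up. A row lasts 1/12 s, in which the tool goes at most 41.7 mm and 7.16 degrees, less where a joint would pass 70% of its speed; a pose out of reach is approached as far as the arm can. A call with a gripper value outside its range is refused whole. "fingers" is the opening in per cent of the stroke, from 0 (shut) to 100 (fully open), set as the call begins (left out, the last holds). The fingers move at their own pace and stop on an object; "squeeze" is the grip in N (left out, the last holds). Time passes only in rows, so rows that do not move let the fingers close. It gives the time, the measured TCP pose, the force, the opening and the grip force at its end, in the units of the state.
- r.read_state(): the state, without advancing time (a new reading comes with each control period).
- r.camera(name): name is "side" or "top" or "wrist"; returns the picture (480x640x3 uint8, red, green, blue); there is no depth.
- r.camera_info(name): a dict with "fx", "fy", "cx", "cy" (pixels), "origin" and "attitude" of the camera in the world. Camera axes: x right, y up, looking along -z (the intrinsics and any distortion apply to the point x, -y, -z); pixel columns grow to the right and rows downward; lengths in m; the calibration is good to about 2 mm. The wrist camera is an equidistant fisheye: a pixel r from the principal point sees the ray r / f radians off the axis. A picture is of the moment at which its call begins: read the wrist's pose just before it. camera_info takes no time and is no camera call; for the wrist camera it gives the pose at the moment of the call.
- r.close_job(): hands the job in; it is judged then, once.
The state is a dict: "time": time; "joint_positions": joint angles; "joint_vel": joint speeds; "joint_torque": joint torques, N m; "ee_pos": TCP position; "eef_rot": TCP orientation; "ft_force": force on the tool from outside, world axes, zero at the start; "torque": the same for the moment, N m; "width": finger opening in m; "grip_force": force on a finger pad.
Only numpy, scipy, OpenCV 4.12 (cv2) and the standard library are available. Lean on these libraries where they do the work, as an engineer would, in place of code of your own. Each camera call takes 0.05 s, during which the arm holds its last target. There are 200 camera calls.

## Task

Press both jar caps on the sample tray fully home while the tray still stands on the bench. Then lift the tray by its handle, keeping it level so that the loose steel ball stays in its shallow pocket, and hold it level and still over the middle of the code reader's window, its underside about 10 cm above the glass. Finish while holding it there (do not put it down), and leave the other things on the bench where they are.

Things in the scene. Friction and masses are not known exactly. Their poses are not given: they have to be found in the camera images.
- tray: Loose aluminium sample tray, 160 (x) x 110 (y) mm, floor 4 mm thick, outer lip 12 mm high, about 0.35 kg with all it carries. Origin: centre of its underside; z up. Along its x axis: two amber jars fixed to the tray near the -x end (x -50 mm; the tall one at y +25, the short one at y -25), an upright handle in the middle, the ball pocket near the +x end. It balances within about 10 mm of the handle.
- handle (a point): Grip point of the tray's handle, 78 mm above the tray's underside, on its centre. The handle is an upright plate, 40 mm wide along the tray's x and 12 mm thick along its y, with a grey plastic grip 14 mm thick (y) from 58 to 92 mm above the underside (92 mm is its top). Pinch it across the tray's y, from above. Axes as the tray's.
- pocket (a point): Centre of the ball pocket, on the tray floor (4 mm above the underside), 52 mm from the handle along the tray's +x. The pocket is a low ring on the floor, inner diameter 36 mm, rim 3 mm high; the ball rolls over the rim if the tray tips by about 40 degrees.
- ball_center (a point): Centre of the loose steel ball, 22 mm in diameter, 44 g; lying in the pocket its centre is 11 mm above the tray floor.
- tall_cap (a joint): How far the taller jar's press-on cap has been pushed down, m: 0 is highest, 0.006 is fully home. It moves with stiff friction, about 7 N, without a spring, stays where it is left and comes to a firm stop.
- short_cap (a joint): The same for the shorter jar's cap.
- tall_cap_top (a point): Centre of the top of the taller jar's white cap (33 mm diameter, 16 mm high), which moves with it: 66 mm above the tray's underside at joint 0, 60 mm when fully home. The jar is 32 mm in diameter.
- short_cap_top (a point): Centre of the top of the shorter jar's white cap (33 mm diameter, 16 mm high): 56 mm above the tray's underside at joint 0, 50 mm when fully home.
- window (a point): Centre of the glass window on top of the code reader, 50 mm above the bench; z up. The reader is a fixed low grey box, 130 (x) x 170 (y) x 50 mm, its dark glass window 80 x 110 mm; it looks upward and reads the underside of the tray.
- beaker: Bystander: open glass beaker, 64 mm diameter, 85 mm high. Origin: centre of its underside.
- stopper: Bystander: cork stopper, 38 mm diameter, 32 mm high. Origin: centre of its underside.
- amber_bottle: Bystander: amber bottle, 66 mm diameter, 150 mm high. Origin: centre of its underside.
- sample_bottle: Bystander: clear jar with a green cap, 60 mm diameter, 120 mm high. Origin: centre of its underside.
- dish: Bystander: shallow glass dish, 90 mm diameter, 15 mm high. Origin: centre of its underside.
- wash_bottle: Bystander: white plastic bottle, 70 mm diameter, 170 mm high. Origin: centre of its underside.
- spatula: Bystander: spatula, 200 mm long, lying flat along its x.

How it is judged:
By the outcome, as a careful person would: the job done as asked, in the order asked, and still so for the second after the job is handed in, while the arm keeps its last pose, push and grip.
It also fails if it takes over 64 s, if anything falls off the work surface, if the arm or the gripper's body presses on something with over 40 N, if the wrist force passes 120 N, or if a joint passes its speed limit or range.

## Working session

There is one attempt and no reset: what is moved stays moved. The work goes in short steps, Python scripts to look and compute and a tool call to move; the robot and the scene stay as the last step left them, time stands still between calls to the robot, and variables do not carry over. Pictures are saved under pics/ and viewed, at most 10 in all, crops included, and the job is handed in when it is done.

Besides the shell and the picture viewer there is one more tool, called after "Request:" as name(argument=value, ...) on one line, values as JSON. arm_command: Moves the arm, as the interface text tells. Its arguments: {"type":"object","properties":{"moves":{"type":"array"},"fingers":{"type":"number"},"squeeze":{"type":"number"}},"required":["moves"]}

```bash
mkdir -p pics
python3 - <<'E'
from bench import r
import cv2
s=r.read_state();print(s['time'],s['ee_pos'],s['eef_rot'],s['width'])
for n in("top","side"):
    im=r.camera(n);cv2.imwrite(f"pics/{n}0.png",im[:,:,::-1]);print(n,r.camera_info(n))
print(r.camera_info("wrist"))
E
```

```text
0.0 [0.25286842 0.57116487 0.22177502] [ 2.06869945e-01  9.78368218e-01 -6.63439104e-04 -1.23043935e-04] 0.08712971094700307
top {'fx': 527.5657901829056, 'fy': 527.5657901829056, 'cx': 317.3875851999638, 'cy': 242.86472801867342, 'origin': array([0.37078224, 0.01340845, 1.42040832]), 'attitude': array([-0.04583479,  0.04717103,  0.71400498, -0.69704444])}
side {'fx': 491.0254490917707, 'fy': 491.0254490917707, 'cx': 315.2457119151804, 'cy': 242.79409422451886, 'origin': array([ 0.06129885, -0.63617755,  0.95124324]), 'attitude': array([ 0.33905991, -0.12104155, -0.30303731,  0.88235804])}
{'fx': 371.64829954431775, 'fy': 371.64829954431775, 'cx': 322.51543406335196, 'cy': 236.948477523103, 'origin': array([0.19005692, 0.59944533, 0.38346841]), 'attitude': array([-0.10803412, -0.06971206,  0.54122351,  0.83099095])}
```

View pics/top0.png

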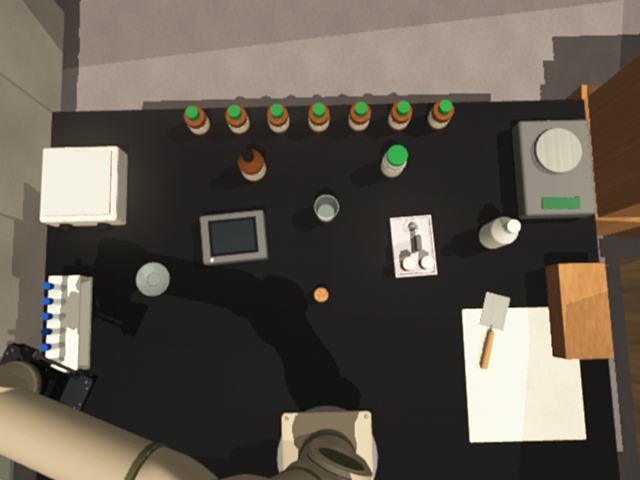

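View pics/side0.png

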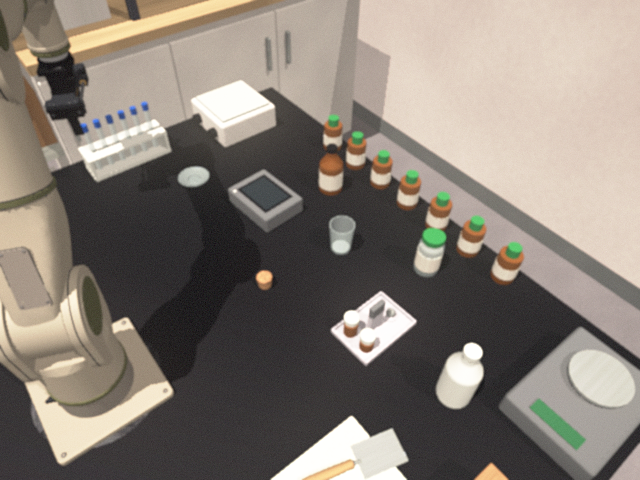

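The top view shows the tray at about (413,245), with its jars at (408,264) and (427,263). The handle is at (415,238), the ball at (411,226) and the reader at (234,237). The beaker at (326,208) stands between tray and reader. I'll zoom in to measure.

```bash
cat > h.py <<'E'
import numpy as np
from scipy.spatial.transform import Rotation as R
from bench import r
I={n:r.camera_info(n) for n in("top","side")}
def proj(n,P):
    i=I[n];p=(np.atleast_2d(P)-i['origin'])@R.from_quat(i['attitude']).as_matrix()
    return np.c_[i['cx']+i['fx']*p[:,0]/-p[:,2], i['cy']-i['fy']*p[:,1]/-p[:,2]]
def ray(n,uv,z):
    i=I[n];d=R.from_quat(i['attitude']).apply([(uv[0]-i['cx'])/i['fx'],-(uv[1]-i['cy'])/i['fy'],-1])
    return i['origin']+d*(z-i['origin'][2])/d[2]
E
python3 - <<'E'
from h import *
import cv2
t=cv2.imread("pics/top0.png");s=cv2.imread("pics/side0.png")
a=cv2.resize(t[205:285,380:450],None,fx=7,fy=7,interpolation=cv2.INTER_CUBIC)
b=cv2.resize(s[280:370,325:425],None,fx=6,fy=6,interpolation=cv2.INTER_CUBIC)
c=cv2.resize(t[200:275,190:280],None,fx=6,fy=6,interpolation=cv2.INTER_CUBIC)
cv2.imwrite("pics/a.png",a);cv2.imwrite("pics/b.png",b);cv2.imwrite("pics/c.png",c)
for n,uv,z in[("top",(408,264),.066),("top",(427,263),.056),("top",(413,245),.01),("top",(234,237),.05),("side",(352,317),.066),("side",(367,334),.056),("side",(265,194),.05),("top",(326,202),.085)]:print(n,uv,ray(n,uv,z))
E
```

```text
top (408, 264) [ 0.48953634 -0.22336593  0.066     ]
top (427, 263) [ 0.4918305  -0.27454509  0.056     ]
top (413, 245) [ 0.54546806 -0.24902433  0.01      ]
top (234, 237) [0.57294093 0.22699473 0.05      ]
side (352, 317) [ 0.49209694 -0.22579168  0.066     ]
side (367, 334) [ 0.49403661 -0.27272852  0.056     ]
side (265, 194) [0.57351313 0.22703588 0.05      ]
top (326, 202) [ 0.65331423 -0.01602673  0.085     ]
```

View pics/a.png

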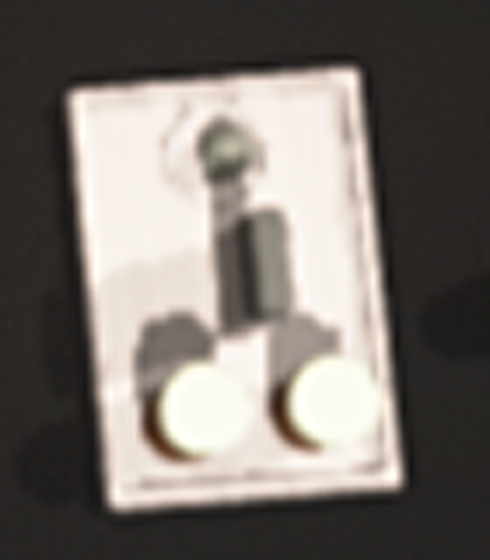

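View pics/b.png

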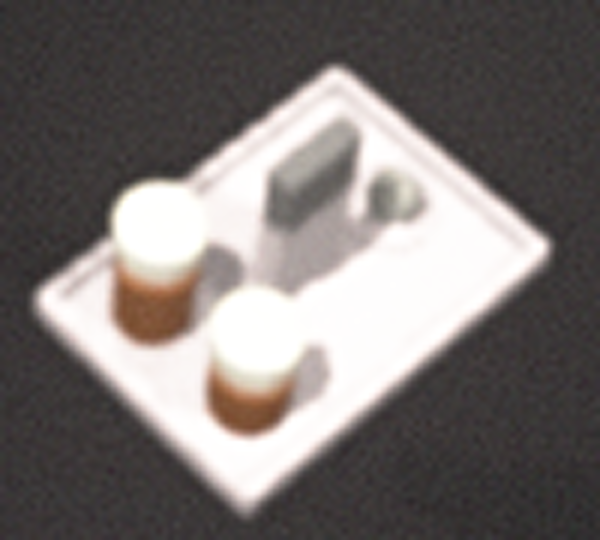

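View pics/c.png

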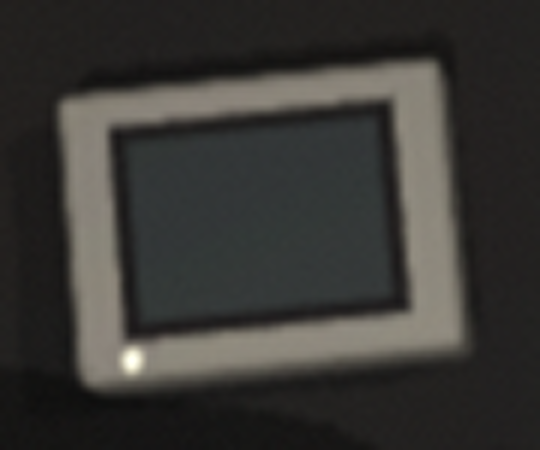

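The crops give clear tray corners (a: (67,90), (360,68), (407,488), (110,512)), caps at (204,409) and (331,403), and window corners. Next I fit the poses.

```bash
cat >> h.py <<'E'
T=lambda p,f,x0,y0:[((p[0]+.5)/f-.5+x0),((p[1]+.5)/f-.5+y0)]
def pose(th,xy,L):
    c,s=np.cos(th),np.sin(th);L=np.atleast_2d(L).astype(float)
    return L@np.array([[c,s,0],[-s,c,0],[0,0,1]])+[xy[0],xy[1],0]
E
python3 - <<'E'
from h import *
from scipy.optimize import least_squares
C=[[.08,.055,.012],[.08,-.055,.012],[-.08,-.055,.012],[-.08,.055,.012]]
ta=[T(p,7,380,205) for p in[(67,90),(360,68),(407,488),(110,512)]]
sb=[T(p,6,325,280) for p in[(338,65),(552,245),(247,515),(35,300)]]
# side corners: far-left +y..  order by nearest projection
for nm,obs in(("top",ta),("side",sb)):
    obs=np.array(obs)
    f=lambda q:(proj(nm,pose(q[2],q[:2],C))-obs).ravel()
    best=least_squares(f,[.545,-.249,0])
    print(nm,best.x,np.round(best.fun,1))
f=lambda q:np.r_[(proj("top",pose(q[2],q[:2],C))-ta).ravel(),(proj("side",pose(q[2],q[:2],C))-sb).ravel()]
q=least_squares(f,[.545,-.249,0]).x;print("both",q,np.degrees(q[2]))
P=pose(q[2],q[:2],[[-.05,.025,.066],[-.05,-.025,.056],[0,0,.092],[0,0,.078],[.052,0,.015]]);print(P)
print("pred top crop",(proj("top",P)-[380,205])*7,"side",(proj("side",P)-[325,280])*6)
W=[T(p,6,190,200) for p in[(110,128),(392,100),(410,310),(128,336)]]
w=[ray("top",p,.05) for p in W];print("window",np.mean(w,0),w, np.degrees(np.arctan2(*(w[0]-w[3])[1::-1])))
for n,p,z in(("beaker top",(326,203),.085),):print(ray("top",p,z))
from scipy.spatial.transform import Rotation as R
s=r.read_state();M=R.from_quat(s['eef_rot']).as_matrix();print(M)
E
```

```text
top [ 0.54323733 -0.24928944  0.05686694] [ 0.9  0.7 -0.6  0.6 -0.8 -0.6  0.6 -0.7]
side [ 0.54209228 -0.24784729  0.05936477] [-0.4  1.2 -0.6  0.8  0.5 -1.9  0.5  0.3]
both [ 0.54254818 -0.24841919  0.05815878] 3.332252604965375
[[ 0.49117957 -0.22636776  0.066     ]
 [ 0.49408587 -0.27628322  0.056     ]
 [ 0.54254818 -0.24841919  0.092     ]
 [ 0.54254818 -0.24841919  0.078     ]
 [ 0.59446026 -0.24539664  0.015     ]]
pred top crop [[203.94006951 408.35685052]
 [333.36926289 399.83120965]
 [270.37980331 259.26868941]
 [263.10529227 264.33909138]
 [217.85181766 152.54205328]] side [[161.11640016 224.40193549]
 [258.91579903 330.85592633]
 [316.47827057 149.81785027]
 [312.46400692 172.47306935]
 [390.34872597 192.53442124]]
window [0.57586651 0.22980922 0.05      ] [array([0.61740617, 0.29554922, 0.05      ]), array([0.62692109, 0.171656  , 0.05      ]), array([0.53379176, 0.16460617, 0.05      ]), array([0.52534702, 0.2874255 , 0.05      ])] 5.042978864513889
[ 0.65068649 -0.01595786  0.085     ]
[[-9.14404644e-01  4.04801137e-01 -4.31037296e-04]
 [ 4.04801361e-01  9.14403929e-01 -1.14607331e-03]
 [-6.97895833e-05 -1.22245924e-03 -9.99999250e-01]]
```

Request:
arm_command(moves=[0,0,0,-6.8,0,0,0,-6.8,0,0,0,-6.8,0,0,0,-6.8,-2.3,-2.8,0,0,-2.3,-2.8,0,0,-2.3,-2.8,0,0,-2.3,-2.8,0,0,-2.3,-2.8,0,0,-2.3,-2.8,0,0,-2.3,-2.8,0,0,-2.3,-2.8,0,0], fingers=0, squeeze=20)

```text
time: 1.1
ee_pos: [0.4505, 0.3569, 0.2223]
eef_rot: [-0.029, 1.0, -0.0, -0.0]
ft_force: [0.2, 0.9, -0.0]
width: 0.0153
grip_force: 0.0
```

Request:
arm_command(moves=[0,-3.9,0,0,0,-3.9,0,0,0,-3.9,0,0,0,-3.9,0,0,0,-3.9,0,0,0,-3.9,0,0,0,-3.9,0,0,0,-3.9,0,0,0,-3.9,0,0,0,-3.9,0,0,0,-3.9,0,0,0,-3.9,0,0])

```text
time: 2.1
ee_pos: [0.4763, -0.1106, 0.2225]
eef_rot: [-0.029, 1.0, 0.0, 0.0]
ft_force: [1.3, 0.2, 0.6]
width: 0.0005
grip_force: 0.0
```

Request:
arm_command(moves=[-0.3,-2.9,0,0,-0.2,-2.9,0,0,-0.2,-2.9,2,0,0,-2.9,3,0,0,0,3,0,0,0,0,0,0,0,0,0])

```text
time: 2.68
ee_pos: [0.4895, -0.2235, 0.1417]
eef_rot: [-0.029, 1.0, 0.0, -0.002]
ft_force: [-0.5, 0.4, 0.1]
width: 0.0005
grip_force: 0.0
```

Request:
arm_command(moves=[-0.1,-0.3,2,0,0,0,2,0,0,0,2,0,0,0,0.8,0,0,0,0,0,0,0,0,0])

```text
time: 3.18
ee_pos: [0.4926, -0.2266, 0.0761]
eef_rot: [-0.029, 1.0, -0.0, 0.001]
ft_force: [0.5, -0.2, 0.9]
width: 0.0004
grip_force: 0.0
```

Run:
```python
from h import *
import cv2
print(r.read_state()['ee_pos'])
i=I["top"]
a=r.camera("side");b=r.camera("top")
A=cv2.resize(a[240:370,300:430],None,fx=3,fy=3,interpolation=3);B=cv2.resize(b[195:325,370:500],None,fx=3,fy=3,interpolation=3)
cv2.imwrite("pics/p1.png",np.hstack([A,B])[:,:,::-1])
```

```text
[ 0.4925844  -0.22661152  0.07606381]
```

View pics/p1.png

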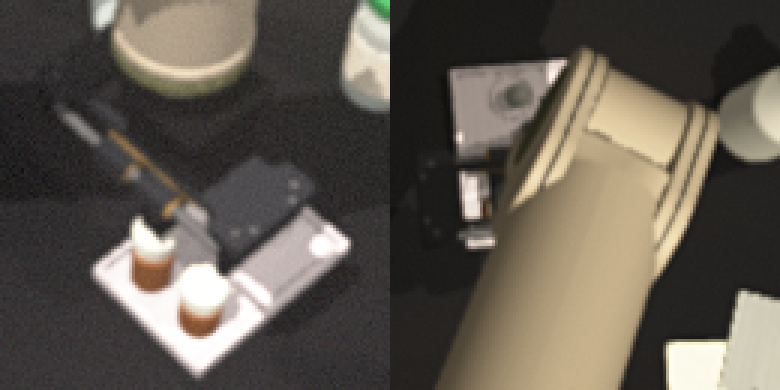

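Run:
```python
from h import *
s=r.read_state();M=R.from_quat(s['eef_rot']).as_matrix();print(s['ee_pos'],s['joint_positions'])
for b in(0,.019,.05,.07,.12):
  P=s['ee_pos']-M[:,2]*b; print(b,(proj("side",P)-[300,240])*3,(proj("top",P)-[370,195])*3)
im=r.camera("wrist");import cv2
w=r.camera_info("wrist");Mw=R.from_quat(w['attitude']).as_matrix()
def pw(P):
  p=(np.array(P)-w['origin'])@Mw;x,y,z=p[0],-p[1],-p[2];t=np.arctan2(np.hypot(x,y),z);k=w['fx']*t/np.hypot(x,y);return w['cx']+k*x,w['cy']+k*y
print("tcp",pw(s['ee_pos']))
for n,L in(("tall",[-.05,.025,.066]),("short",[-.05,-.025,.056]),("handle",[0,0,.092])):print(n,pw(pose(.0582,[.5425,-.2484],L)[0]))
cv2.imwrite("pics/w1.png",im[:,:,::-1])
```

```text
[ 0.49283019 -0.22701001  0.07636293] [-0.11515948  0.30782568  0.53805114  1.87402939 -0.18566129  1.00642357
  2.13092702]
0 [[158.83978139 223.42400029]] [[120.16423883 201.93536244]]
0.019 [[160.5486291  208.13496381]] [[124.10277189 199.85183382]]
0.05 [[163.43945816 182.27075685]] [[130.77395824 196.32270064]]
0.07 [[165.37563632 164.94779807]] [[135.24803007 193.95586594]]
0.12 [[170.47929459 119.28543935]] [[147.06433324 187.70490765]]
tcp (np.float64(322.6039044059255), np.float64(291.1883786266705))
tall (np.float64(324.1403230853918), np.float64(279.87264776397683))
short (np.float64(230.02661647622253), np.float64(272.03491135437196))
handle (np.float64(273.2623034202212), np.float64(391.9317704494934))
```

View pics/w1.png

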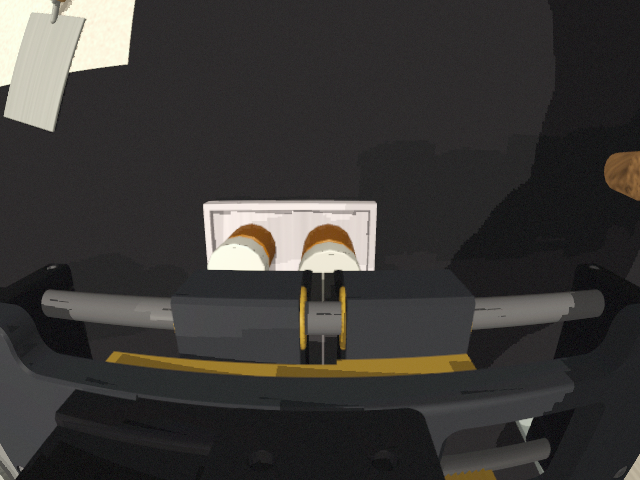

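The wrist view shows the shut fingers (column 322) over the tall cap (columns 300–360), with the short cap at 208–270. They are within a few mm of centre, so I press down.

Request:
arm_command(moves=[0,0.2,0.4,0,0,0,0.3,0,0,0,0.2,0,0,0,0.1,0,0,0,0.1,0,0,0,0,0])

```text
time: 3.83
ee_pos: [0.4917, -0.2246, 0.0637]
eef_rot: [-0.029, 1.0, 0.0, 0.0]
ft_force: [-0.7, 1.8, 4.5]
width: 0.0003
grip_force: 2.0
```

Request:
arm_command(moves=[0,0,0.1,0,0,0,0.1,0,0,0,0,0])

```text
time: 4.08
ee_pos: [0.4917, -0.2247, 0.0618]
eef_rot: [-0.029, 1.0, 0.0, 0.0]
ft_force: [-0.9, 1.8, 5.4]
width: 0.0006
grip_force: 2.4
```

Request:
arm_command(moves=[0,0,0.1,0,0,0,0.1,0,0,0,0,0])

```text
time: 4.33
ee_pos: [0.4917, -0.2247, 0.0603]
eef_rot: [-0.029, 1.0, 0.001, 0.0]
ft_force: [-5.4, 3.5, 13.8]
width: 0.0002
grip_force: 6.5
```

Request:
arm_command(moves=[0,0,0.1,0,0,0,0,0,0,0,0,0])

```text
time: 4.58
ee_pos: [0.4918, -0.2247, 0.0602]
eef_rot: [-0.029, 1.0, 0.001, 0.0]
ft_force: [-9.0, 5.5, 24.1]
width: 0.0002
grip_force: 12.1
```

The tall cap is at its stop: z stayed at 0.060 while the force rose to 24 N. Now the short cap.

Request:
arm_command(moves=[0,0,-1.2,0,0,0,-1.2,0,0,-2.5,0,0,0,-2.5,0,0,0,0,1.0,0,0,0,1.0,0,0,0,0.3,0,0,0,0,0,0,0,0,0])

```text
time: 5.33
ee_pos: [0.4944, -0.2739, 0.0593]
eef_rot: [-0.03, 1.0, 0.0, -0.0]
ft_force: [0.3, 0.5, -0.3]
width: 0.0004
grip_force: 0.0
```

Request:
arm_command(moves=[0,0,0.2,0,0,0,0.2,0,0,0,0.1,0,0,0,0.1,0,0,0,0,0])

```text
time: 5.75
ee_pos: [0.4949, -0.2745, 0.054]
eef_rot: [-0.029, 1.0, 0.0, 0.0]
ft_force: [-0.0, 0.8, 4.4]
width: 0.0003
grip_force: 2.1
```

Request:
arm_command(moves=[0,0,0.1,0,0,0,0.1,0,0,0,0,0])

```text
time: 6.0
ee_pos: [0.4949, -0.2745, 0.0521]
eef_rot: [-0.029, 1.0, 0.0, 0.0]
ft_force: [0.3, 2.3, 5.5]
width: 0.0004
grip_force: 2.4
```

Request:
arm_command(moves=[0,0,0.1,0,0,0,0,0,0,0,0,0])

```text
time: 6.25
ee_pos: [0.4949, -0.2745, 0.0511]
eef_rot: [-0.029, 1.0, 0.0, 0.0]
ft_force: [-1.8, 2.3, 5.2]
width: 0.0004
grip_force: 2.6
```

Request:
arm_command(moves=[0,0,0.1,0,0,0,0.1,0,0,0,0,0])

```text
time: 6.5
ee_pos: [0.495, -0.2746, 0.0503]
eef_rot: [-0.029, 1.0, 0.001, 0.001]
ft_force: [-6.1, 4.6, 19.8]
width: 0.0006
grip_force: 10.0
```

Request:
arm_command(moves=[0,0,0.1,0,0,0,0,0,0,0,0,0])

```text
time: 6.75
ee_pos: [0.495, -0.2746, 0.0502]
eef_rot: [-0.029, 1.0, 0.001, 0.001]
ft_force: [-10.4, 8.4, 30.3]
width: 0.0003
grip_force: 15.3
```

Both caps are home (the short one stopped at z 0.050 under 30 N). I'll rise, open the fingers and move over the handle.

Request:
arm_command(moves=[0,0,-2,0,0,0,-3,0,0,0,-3,0,0,0,-3,0,-1.6,0.8,0,0,-1.6,0.8,0,0,-1.7,0.8,0,0,0,0,0,0,0,0,0,0])

```text
time: 7.5
ee_pos: [0.5425, -0.2472, 0.1573]
eef_rot: [-0.03, 1.0, 0.0, -0.0]
ft_force: [0.3, -0.2, -0.4]
width: 0.0004
grip_force: 0.0
```

Request:
arm_command(moves=[0,0,0,0,0,0,0,0,0,0,0,0,0,0,0,0], fingers=65)

```text
time: 7.83
ee_pos: [0.5415, -0.2486, 0.1577]
eef_rot: [-0.029, 1.0, 0.0, 0.0]
ft_force: [0.1, -0.0, -0.4]
width: 0.0195
grip_force: 0.0
```

Run:
```python
from h import *
import cv2
s=r.read_state();print(s['ee_pos'],s['width'])
w=r.camera_info("wrist");im=r.camera("wrist")[:,:,::-1].copy();Mw=R.from_quat(w['attitude']).as_matrix()
def pw(P):
  p=(np.array(P)-w['origin'])@Mw;x,y,z=p[0],-p[1],-p[2];t=np.arctan2(np.hypot(x,y),z);k=w['fx']*t/np.hypot(x,y);return w['cx']+k*x,w['cy']+k*y
for L in([.08,.055,.012],[.08,-.055,.012],[-.08,-.055,.012],[-.08,.055,.012],[-.05,.025,.06],[-.05,-.025,.05],[.02,0,.092],[-.02,0,.092]):
  u=pw(pose(.0582,[.5425,-.2484],L)[0]);cv2.circle(im,(round(u[0]),round(u[1])),3,(0,0,255),1);print(L,np.round(u,1))
u=pw(s['ee_pos']);print(u);cv2.circle(im,(round(u[0]),round(u[1])),3,(0,255,0),1)
cv2.imwrite("pics/w2.png",im)
```

```text
[ 0.54150154 -0.24856564  0.15766031] 0.01946757881081004
[0.08, 0.055, 0.012] [382.4 309.1]
[0.08, -0.055, 0.012] [263.  309.2]
[-0.08, -0.055, 0.012] [255.8 130. ]
[-0.08, 0.055, 0.012] [389.3 129.9]
[-0.05, 0.025, 0.06] [358.4 169.7]
[-0.05, -0.025, 0.05] [288.1 168.7]
[0.02, 0, 0.092] [322.7 281. ]
[-0.02, 0, 0.092] [322.7 221.3]
(np.float64(322.50410075280735), np.float64(290.76117786760807))
```

View pics/w2.png

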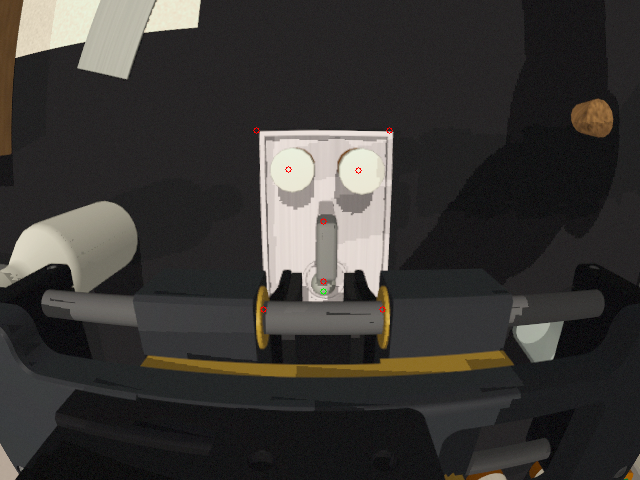

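The handle shows at column 326.5 against a predicted 322.7, so the tray is about 2.5 mm further to +y. Its yaw agrees. I correct for this and descend.

Request:
arm_command(moves=[-0.1,0.25,0,0,0,0,0,0,0,0,2,0,0,0,2,0,0,0,2,0,0,0,2,0,0,0,1.3,0,0,0,0.5,0,0,0,0,0,0,0,0,0], fingers=65)

```text
time: 8.72
ee_pos: [0.5432, -0.2457, 0.0603]
eef_rot: [-0.029, 1.0, -0.0, 0.0]
ft_force: [-0.3, 0.5, 0.2]
width: 0.0567
grip_force: 0.0
```

Request:
arm_command(moves=[0,0,0,0,0,0,0,0,0,0,0,0,0,0,0,0,0,0,0,0,0,0,0,0,0,0,0,0,0,0,0,0,0,0,0,0,0,0,0,0], fingers=0, squeeze=35)

```text
time: 9.55
ee_pos: [0.5428, -0.2456, 0.0596]
eef_rot: [-0.029, 1.0, -0.0, 0.0]
ft_force: [0.5, -0.7, 1.3]
width: 0.0138
grip_force: 35.0
```

Request:
arm_command(moves=[0,0,-0.2,0,0,0,-0.4,0,0,0,-0.6,0,0,0,-0.8,0,0,0,-1,0,0,0,-1,0,0,0,-1,0,0,0,-1,0,0,0,-1,0,0,0,-1,0,0,0,-0.6,0,0,0,-0.4,0])

```text
time: 10.55
ee_pos: [0.5431, -0.2457, 0.1507]
eef_rot: [-0.029, 1.0, -0.0, 0.001]
ft_force: [0.1, -0.2, -3.2]
width: 0.0139
grip_force: 35.0
```

Run:
```python
from h import *
import cv2
s=r.read_state();print(s['ee_pos'],s['eef_rot'],s['ft_force'],s['torque'],s['joint_positions'])
a=r.camera("side");b=r.camera("wrist")
cv2.imwrite("pics/l1.png",np.hstack([cv2.resize(a[200:370,270:430],None,fx=2.5,fy=2.5,interpolation=3),b[0:425,120:520]])[:,:,::-1])
```

```text
[ 0.54312016 -0.24567718  0.15070425] [-2.89455077e-02  9.99580832e-01 -9.24710517e-05  5.56857834e-04] [ 0.07275866 -0.17052096 -3.17269235] [-0.00936217  0.0178677   0.04057643] [-0.10012374  0.34466015  0.55358147  1.66144264 -0.1929408   1.18918961
  2.12785948]
```

View pics/l1.png

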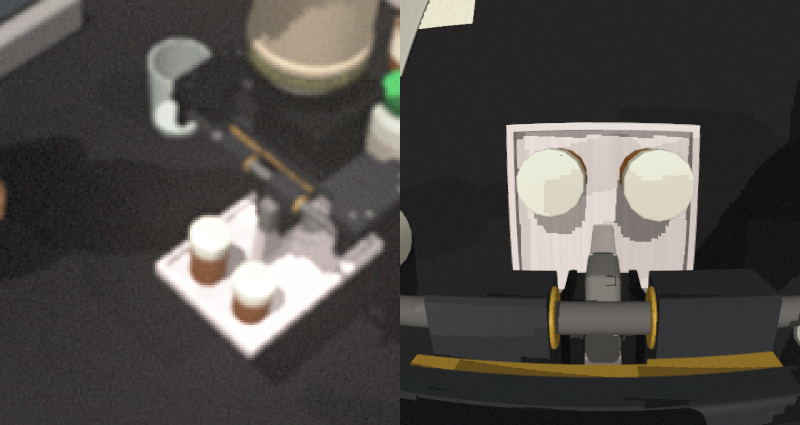

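The tray is lifted level, with the caps down and 3.2 N hanging from the wrist. I raise it to working height and carry it over with smooth ramps.

Request:
arm_command(moves=[0,0,-0.4,0,0,0,-0.8,0,0,0,-1,0,0,0,-1,0,0,0,-1,0,0,0,-0.9,0,0,0,-0.5,0,0,0,-0.3,0,0,0.5,0,0,0,1,0,0,0,1.5,0,0,0,2,0,0])

```text
time: 11.65
ee_pos: [0.5392, -0.1952, 0.2078]
eef_rot: [-0.028, 1.0, -0.0, -0.001]
ft_force: [1.2, -0.4, -2.6]
width: 0.0136
grip_force: 35.0
```

Request:
arm_command(moves=[-0.2,2.5,0,0,-0.4,2.5,0,0,-0.5,2.5,0,0,-0.5,2.5,0,0,-0.5,2.5,0,0,-0.5,2.5,0,0,-0.5,2.5,0,0,-0.5,2.5,0,0,-0.5,2.5,0,0,-0.5,2.5,0,0,-0.5,2.5,0,0,-0.4,2.5,0,0])

```text
time: 12.65
ee_pos: [0.5767, 0.1094, 0.2079]
eef_rot: [-0.029, 1.0, 0.0, -0.001]
ft_force: [-0.1, 0.6, -3.7]
width: 0.0135
grip_force: 35.0
```

Request:
arm_command(moves=[-0.3,2.5,0,0,-0.2,2.5,0,0,0,2.2,0,0,0,1.8,0,0,0,1.4,0,0,0,0.9,0,0,0,0.5,0,0,0,0,0,0,0,0,0,0,0,0,0,0])

```text
time: 13.48
ee_pos: [0.5759, 0.2237, 0.2087]
eef_rot: [-0.028, 1.0, -0.0, 0.0]
ft_force: [0.7, -0.3, -2.5]
width: 0.0136
grip_force: 35.0
```

Remaining error is about 5 mm in y and 1 mm in z. I correct it and take a last look.

Request:
arm_command(moves=[0,0.2,0,0,0,0.3,-0.1,0,0,0,0,0,0,0,0,0,0,0,0,0,0,0,0,0,0,0,0,0,0,0,0,0,0,0,0,0,0,0,0,0])

```text
time: 14.32
ee_pos: [0.5753, 0.2301, 0.2096]
eef_rot: [-0.029, 1.0, 0.0, 0.0]
ft_force: [-0.6, 0.8, -2.6]
width: 0.014
grip_force: 35.0
```

Run:
```python
from h import *
import cv2
s=r.read_state();print(s['ee_pos'],s['eef_rot'],s['ft_force'],s['torque'],s['joint_vel'].round(4))
a=r.camera("side");b=r.camera("top")
A=cv2.resize(a[60:260,170:360],None,fx=2,fy=2,interpolation=3);B=cv2.resize(b[160:310,170:320],None,fx=8/3,fy=8/3,interpolation=3)
t=s['ee_pos'];
for L in([.08,.055,.012],[.08,-.055,.012],[-.08,-.055,.012],[-.08,.055,.012],[.052,0,.015]):
  P=pose(.0582,t[:2],L)+[0,0,t[2]-.0596]
  u=(proj("side",P)[0]-[170,60])*2;cv2.circle(A,tuple(int(v) for v in u),3,(255,0,0),1)
  u=(proj("top",P)[0]-[170,160])*8/3;cv2.circle(B,tuple(int(v) for v in u),3,(255,0,0),1)
cv2.imwrite("pics/f1.png",np.hstack([A,B])[:,:,::-1])
```

```text
[0.57534089 0.23011494 0.20961967] [-2.89367869e-02  9.99581242e-01  5.07132585e-05  3.53716887e-05] [-0.64212853  0.83747107 -2.60493197] [ 0.00289645 -0.0122675   0.01430206] [-0.0003  0.0001 -0.0002  0.0005  0.0002 -0.0014 -0.0017]
```

View pics/f1.png

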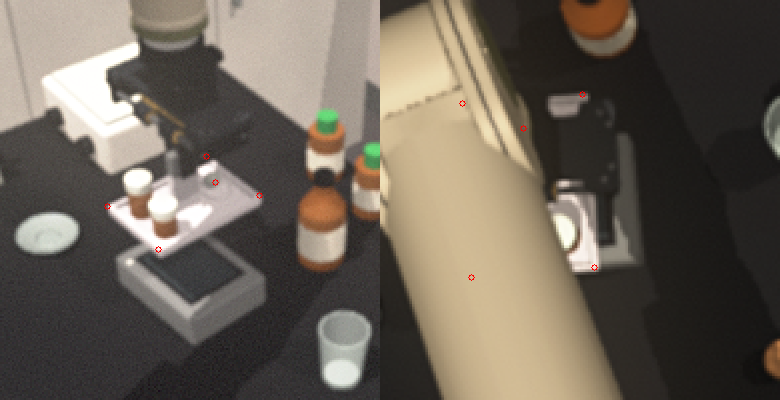

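The side view matches the predicted level tray corners. The ball is in its pocket at about (210,180), the caps are down, and the reader sits directly below. I'm handing in.

```bash
python3 -c "
from bench import r
print(r.close_job())"
```

```text
the job is handed in; nothing more can be done
None
```

Job handed in: both caps were pressed to their stops with the tray on the bench, and the tray is now held level and still over the reader window, underside about 10 cm above the glass, with the ball in its pocket.

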